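# Stroke-check three clamp cylinders and reject the one that binds

## Robot

A 7-joint arm with a two-finger parallel gripper is mounted at the origin on the work surface. World frame = base frame: x ahead of the robot, y to its left, z up, the work surface at z = 0. Lengths are in m, angles in rad, forces in N, time in s.
With the tool pointing down it reaches from about 0.35 to 0.9 m from the base axis. Payload 8.1 kg.
Tool frame: the origin (TCP) lies midway between the tips of the shut fingers; the grasp point (between the pads) lies 19 mm behind it; z points along the fingers, y is the direction in which the jaws open and shut (so a half turn about z gives the same grasp; the last joint's range is limited). The gripper opens to 85 mm and grips with 20 to 120 N. Pads are 22 mm wide; open, the fingers measure 114 mm over their backs; the gripper's body (76 mm by 85 mm) begins 54 mm behind the grasp point. The pads swing forward as they close: fully open they stand 13 mm farther back than shut.
Start: joints at [-1.417, 0.434, 0.025, 1.573, -0.012, 1.134, -0.075], TCP at [0.159, 0.605, 0.231] pointing down, gripper open.
Joint ranges: [-2.62, 2.62], [-0.44, 2.09], [-1.27, 1.32], [0.08, 2.57], [-1.32, 4.46], [0.12, 2], [-2.74, 2.74]. Speed limits (rad/s): [2.22, 2.22, 3.01, 3.01, 3.14, 3.14, 3.14].

## Interface

Orientations are given as a 3x3 rotation matrix whose columns are the frame's x, y, z axes.
In Python, from plant import sensors, optics, order, finder gives the robot as it stands.
- The arm moves only by the shell command python3 -m handwheel 'ROWS' [FORCE]. ROWS is JSON, a list of rows, each an object with "hand": the finger opening in m, from 0 to 0.0854; "delta_pos": the shift along the tool's x, y, z in m, a list of three; "angular": the turn, a rotation vector about the tool's x, y, z in degrees, a list of three. In form: [{"hand": hand, "delta_pos": [dx, dy, dz], "angular": [ax, ay, az]}, ...]. A call has exactly 10 rows; each row shifts and turns the pose as measured when the row begins, along the tool's axes as they then stand; what a row does not reach is not made up. A row lasts 1/8 s, in which the tool goes at most 62.5 mm and 10.7 degrees, less where a joint would pass 70% of its speed; a pose out of reach is approached as far as the arm can. A call with a gripper value outside its range is refused whole. The fingers move at their own pace and stop on an object; FORCE is the grip in N (left out, the last holds). Time passes only in rows, so rows that do not move let the fingers close, or fill a call up. It gives the time, the measured TCP pose, the force and the opening at its end, in the units of the state.
- sensors.observe(): the state, without advancing time (a new reading comes with each control period).
- optics.camera(name): name is "scene" or "top" or "wrist"; returns the picture (384x512x3 uint8, red, green, blue); there is no depth.
- optics.calibration(name): a dict with "camera_matrix" (3x3 intrinsics, pixels), "view" (4x4, takes a point from world to camera coordinates). Camera axes: x right, y down, z forward; pixel columns grow to the right and rows downward; lengths in m; the calibration is good to about 2 mm. A picture is of the moment at which its call begins: read the wrist's pose just before it. calibration takes no time and is no camera call; for the wrist camera it gives the pose at the moment of the call.
- order.sign_off(): hands the job in, once; it reports no verdict.
Trained networks look in the newest picture that a camera, given by its name, has taken for a name from the list of things; names that differ only in an ending like _2 or _b are one class to them, and where a whole thing is asked for, a point or a joint stands for the part that bears it (a point fixed in the world has none). Each returns a list of dicts, best first, with "confidence" (0 to 1); they miss things now and then, are a little off and sometimes report something else, mostly with a low value. They report only what shows in the picture. A call takes as long as a camera call. They do not tell look-alikes from the thing itself.
- finder.find_in(label, camera): "extent" ([centre column, centre row, width, height] as shares, 0 to 1, of the picture: columns of its width, rows of its height, round what is visible of it).
- finder.masks_of(label, camera): "region" (384x512 bool, what is visible of it) and "extent" ([centre column, centre row, width, height] as shares, 0 to 1, of the picture: columns of its width, rows of its height, round what is visible of it).
- finder.pinpoint(label, camera): "at" ([row, column] as shares, 0 to 1, of the picture: columns of its width, rows of its height: a listed point, or the origin of a listed thing).
The state is a dict: "time": time; "joint_pos": joint angles; "qvel": joint speeds; "tau": joint torques, N m; "tool_pos": TCP position; "tcp_rot": TCP orientation; "wrist_force": force on the tool from outside, world axes, zero at the start; "wrist_torque": the same for the moment, N m; "finger_gap": finger opening in m.
Only numpy, scipy, OpenCV 4.12 (cv2) and the standard library are available. Lean on these libraries where they do the work, as an engineer would, in place of code of your own. Each camera call takes 0.05 s, during which the arm holds its last target. There are 200 camera calls.

## Task

Three rebuilt clamp cylinders stand in the wooden block: push each rod down through its whole stroke, pressing on the orange pad with never more than about 20 N. If a rod slides freely, push it fully home and leave that cylinder standing in its socket; if its resistance climbs part-way, stop there without forcing it, then lift that cylinder out and set it gently in the red tray. Leave the other things on the bench where they are.

Things in the scene. Friction and masses are not known exactly. Their poses are not given: they have to be found in the camera images.
- cyl_a: pneumatic clamp cylinder A: round metal barrel 32 mm in diameter, 100 mm tall, standing rod-up in the block's socket at -85 mm along the block's y; about 0.4 kg. Origin: centre of its flat underside, z up its axis. On the barrel's top a dark nose, 29 mm across, 14 mm high, from which the 10 mm rod comes. 2 mm loose in the socket; lifts straight out. All three look alike
- cyl_a_mid (a point): point on the axis of cylinder A, halfway up the barrel, 50 mm above its underside
- pad_a: orange pad on the rod end of cylinder A, pushed on here: disc 24 mm in diameter, 10 mm thick. Origin: centre of its underside, 144 mm above the cylinder's underside with the rod fully out and 114 mm (down on the nose) with it fully in. A damaged rod starts as easily as a sound one, but from 13 to 14 mm in its resistance climbs about 3 N per mm
- rod_a (a joint): how far the rod of cylinder A is pushed in (m): 0 fully out, 0.030 home (pad on the nose; the soft pad lets it give 1.5 mm more); at the start 0 to 0.006. It stays where left. A sound rod drags a steady 4 to 6 N all the way; the end cushion adds 3 N per mm over the last 4 mm and may push it back 1 to 2.5 mm when let go, which is still home; a rod that binds eases back likewise
- cyl_b: pneumatic clamp cylinder B: round metal barrel 32 mm in diameter, 100 mm tall, standing rod-up in the block's socket at +0 mm along the block's y; about 0.4 kg. Origin: centre of its flat underside, z up its axis. On the barrel's top a dark nose, 29 mm across, 14 mm high, from which the 10 mm rod comes. 2 mm loose in the socket; lifts straight out. All three look alike
- cyl_b_mid (a point): point on the axis of cylinder B, halfway up the barrel, 50 mm above its underside
- pad_b: orange pad on the rod end of cylinder B, pushed on here: disc 24 mm in diameter, 10 mm thick. Origin: centre of its underside, 144 mm above the cylinder's underside with the rod fully out and 114 mm (down on the nose) with it fully in. A damaged rod starts as easily as a sound one, but from 13 to 14 mm in its resistance climbs about 3 N per mm
- rod_b (a joint): how far the rod of cylinder B is pushed in (m): 0 fully out, 0.030 home (pad on the nose; the soft pad lets it give 1.5 mm more); at the start 0 to 0.006. It stays where left. A sound rod drags a steady 4 to 6 N all the way; the end cushion adds 3 N per mm over the last 4 mm and may push it back 1 to 2.5 mm when let go, which is still home; a rod that binds eases back likewise
- cyl_c: pneumatic clamp cylinder C: round metal barrel 32 mm in diameter, 100 mm tall, standing rod-up in the block's socket at +85 mm along the block's y; about 0.4 kg. Origin: centre of its flat underside, z up its axis. On the barrel's top a dark nose, 29 mm across, 14 mm high, from which the 10 mm rod comes. 2 mm loose in the socket; lifts straight out. All three look alike
- cyl_c_mid (a point): point on the axis of cylinder C, halfway up the barrel, 50 mm above its underside
- pad_c: orange pad on the rod end of cylinder C, pushed on here: disc 24 mm in diameter, 10 mm thick. Origin: centre of its underside, 144 mm above the cylinder's underside with the rod fully out and 114 mm (down on the nose) with it fully in. A damaged rod starts as easily as a sound one, but from 13 to 14 mm in its resistance climbs about 3 N per mm
- rod_c (a joint): how far the rod of cylinder C is pushed in (m): 0 fully out, 0.030 home (pad on the nose; the soft pad lets it give 1.5 mm more); at the start 0 to 0.006. It stays where left. A sound rod drags a steady 4 to 6 N all the way; the end cushion adds 3 N per mm over the last 4 mm and may push it back 1 to 2.5 mm when let go, which is still home; a rod that binds eases back likewise
- block: drilled hardwood bench block, fixed, 75 mm (x) by 260 mm (y) by 50 mm high, with three sockets in a row along its y axis at -85, 0 and +85 mm, 34 mm in diameter and 40 mm deep (socket floor 10 mm above the bench). Origin: centre of its underside
- tray: red reject tray, open box, fixed, 180 mm (x) by 220 mm (y) by 55 mm high, walls and floor 4 mm, empty. Origin: centre of its underside
- brush: wire brush lying on its side, 240 mm long along its x, 34 mm wide, 24 mm high, wooden handle, grey bristles; origin at the centre of its underside. Not part of the job
- disc: reddish brown grinding disc, 100 mm in diameter, 6 mm thick, lying flat; origin at the centre of its underside. Not part of the job
- coupon: welded steel test coupon, 100 mm (x) by 150 mm (y) by 9 mm with a weld bead along its middle, lying flat; origin at the centre of its underside. Not part of the job
Mind the look-alikes: they are no part of the job. Leave any pink or purple look-alike of the cyl_b alone.

How it is judged:
By the outcome, as a careful person would: the job done as asked, in the order asked, and still so for the second after the job is handed in, with the robot touching nothing.
It also fails if it takes over 58 s, if anything falls off the work surface, if the arm or the gripper's body presses on something with over 40 N, if the wrist force passes 120 N, or if a joint passes its speed limit or range.

## Working session

There is one attempt and no reset: what is moved stays moved. The work goes in short steps, Python scripts to look and compute and a shell command to move; the robot and the scene stay as the last step left them, time stands still between calls to the robot, and variables do not carry over. Pictures are saved under pics/ and viewed, about 8 in all and at most 12, crops included, and the job is handed in when it is done.

```bash
ls; mkdir -p pics; python3 - <<'E'
from plant import sensors, optics, finder
import cv2, numpy as np
s=sensors.observe()
for k,v in s.items(): print(k,np.round(v,3).tolist())
for c in("scene","top"):
    im=optics.camera(c); cv2.imwrite(f"pics/{c}0.png",im[:,:,::-1])
    cal=optics.calibration(c); print(c,np.round(cal["camera_matrix"],1).tolist(),np.round(cal["view"],3).tolist())
    for l in("pad_b","cyl_b","block","tray"):
        for d in finder.pinpoint(l,c)[:5]: print(c,l,round(d["confidence"],2),np.round(np.array(d["at"])*[384,512],1))
a=cv2.imread("pics/scene0.png");b=cv2.imread("pics/top0.png")
cv2.imwrite("pics/both0.png",cv2.resize(np.vstack([a,b]),(800,1200))[:, :])
E
```

```text
pics
time 0.0
joint_pos [-1.417, 0.435, 0.025, 1.574, -0.012, 1.134, -0.075]
qvel [-0.0, 0.0, -0.001, -0.0, -0.001, -0.002, 0.0]
tau [-0.0, -67.046, 1.025, -31.621, 0.015, 0.013, -0.0]
tool_pos [0.159, 0.604, 0.231]
tcp_rot [[-0.967, 0.254, -0.0], [0.254, 0.967, -0.002], [-0.0, -0.002, -1.0]]
wrist_force [1.082, 0.826, -0.908]
wrist_torque [0.013, 0.019, -0.009]
finger_gap 0.086
scene [[473.2, 0.0, 242.9], [0.0, 473.2, 196.1], [0.0, 0.0, 1.0]] [[-0.096, 0.995, -0.013, 0.076], [0.701, 0.058, -0.711, -0.307], [-0.707, -0.077, -0.703, 1.703], [0.0, 0.0, 0.0, 1.0]]
scene pad_b 0.59 [148.7 311.8]
scene pad_b 0.51 [173.3 373.7]
scene pad_b 0.51 [147.9 359.9]
scene pad_b 0.5 [173.5 341.7]
scene pad_b 0.48 [215.  369.4]
scene cyl_b 0.93 [207.4 363. ]
scene cyl_b 0.83 [222.2 309.3]
scene cyl_b 0.67 [184.3 350.9]
scene cyl_b 0.64 [186.1 306.8]
scene cyl_b 0.63 [215.6 335.8]
scene block 0.79 [216.6 336.1]
scene tray 0.93 [213.2 163. ]
top [[384.5, 0.0, 251.7], [0.0, 384.5, 190.7], [0.0, 0.0, 1.0]] [[0.0, -1.0, 0.003, 0.004], [-0.994, -0.0, -0.112, 0.569], [0.112, -0.003, -0.994, 0.873], [0.0, 0.0, 0.0, 1.0]]
top pad_b 0.7 [229.3  96.5]
top pad_b 0.61 [284.1 110.9]
top pad_b 0.53 [153.6 113.1]
top pad_b 0.52 [202.4 179.1]
top pad_b 0.44 [280.5 175.7]
top cyl_b 0.92 [270.6 134.1]
top cyl_b 0.88 [220.3 153.6]
top cyl_b 0.65 [208.8 189.6]
top cyl_b 0.62 [230.2 119.8]
top cyl_b 0.61 [271.3 187.9]
top block 0.83 [219.3 156.2]
top tray 0.94 [207.3 356. ]
top tray 0.28 [126.8 185.2]
top tray 0.27 [207.7 191.6]
top tray 0.26 [217.  155.3]
```

View pics/top0.png

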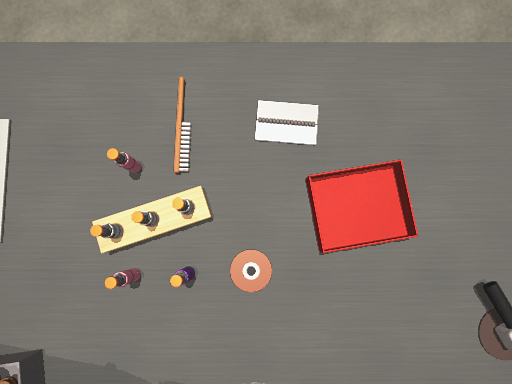

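View pics/scene0.png

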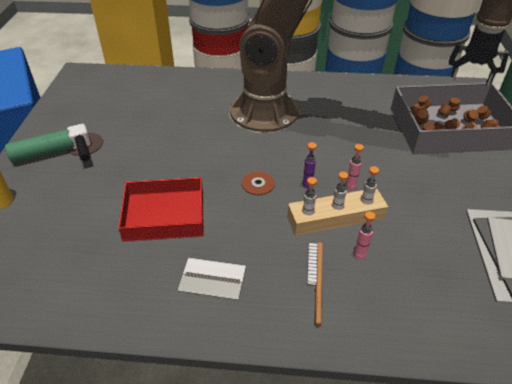

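The block is at top px (152,219) with its three cylinders' pads at about (182,204), (139,217) and (98,230). The look-alikes stand off the block: pink at (113,154) and (111,283), purple at (176,281). The tray is at (361,207). Next I'll triangulate the orange pads.

```bash
cat > h.py <<'E'
import numpy as np, cv2, itertools
from plant import sensors, optics, finder
def P(c):
    k=optics.calibration(c); return np.array(k["camera_matrix"])@np.array(k["view"])[:3]
def proj(Pm,X):
    q=Pm@np.append(X,1); return q[:2]/q[2]
def ray(Pm,uv,z):
    # intersect pixel with plane z
    M=np.c_[Pm[:,0],Pm[:,1],-np.array([uv[0],uv[1],1.])]
    return np.linalg.solve(M,-(Pm[:,2]*z+Pm[:,3]))[:2]
def orange(im):
    h=cv2.cvtColor(im,cv2.COLOR_RGB2HSV)
    m=cv2.inRange(h,(8,190,170),(22,255,255))
    n,l,st,c=cv2.connectedComponentsWithStats(m)
    return [(c[i],st[i]) for i in range(1,n) if 25<st[i][4]<2500]
E
python3 - <<'E'
from h import *
T,S=P("top"),P("scene")
t=orange(cv2.imread("pics/top0.png")[:,:,::-1].copy());s=orange(cv2.imread("pics/scene0.png")[:,:,::-1].copy())
print("scene",[(np.round(c,1).tolist(),int(a[4])) for c,a in s])
for c,a in t:
    o=[]
    for c2,a2 in s:
        X=cv2.triangulatePoints(T,S,c.reshape(2,1),c2.reshape(2,1))[:,0];X=X[:3]/X[3]
        o.append((np.linalg.norm(proj(T,X)-c)+np.linalg.norm(proj(S,X)-c2),X,c2))
    e,X,c2=min(o,key=lambda r:r[0]); print(c.round(1),a[4],"->",c2.round(1),"X",X.round(4),"err",round(e,2),"z=.157 xy",ray(T,c,.157).round(4),ray(S,c2,.157).round(4))
im=cv2.imread("pics/top0.png"); h=cv2.cvtColor(im,cv2.COLOR_BGR2HSV)
m=cv2.inRange(h,(15,60,120),(32,190,255));m[:, 230:]=0;m[:170]=0;m[265:]=0
m=cv2.morphologyEx(m,cv2.MORPH_CLOSE,np.ones((9,9)))
n,l,st,ce=cv2.connectedComponentsWithStats(m);i=1+st[1:,4].argmax()
pts=np.argwhere(l==i)[:,::-1].astype(np.float32)
print("block box px",cv2.boxPoints(cv2.minAreaRect(pts)).round(1).tolist())
for p in cv2.boxPoints(cv2.minAreaRect(pts)): print(ray(T,p,.05).round(4))
r=finder.masks_of("tray","top")
m=cv2.inRange(h,(0,150,60),(6,255,255));m[:,:300]=0;m[:,430:]=0
for p in cv2.boxPoints(cv2.minAreaRect(np.argwhere(m)[:,::-1].astype(np.float32))): print("tray",p.round(1),ray(T,p,.055).round(4))
E
```

```text
scene []
block box px [[87.5, 222.5], [201.1999969482422, 184.60000610351562], [211.89999389648438, 216.6999969482422], [98.19999694824219, 254.60000610351562]]
[0.4938 0.3789]
[0.5811 0.1207]
[0.5071 0.0952]
[0.4214 0.3512]
tray [304.9 175.4] [ 0.6019 -0.1184]
tray [404.1 158.1] [ 0.6426 -0.3491]
tray [417.7 236.1] [ 0.4631 -0.372 ]
tray [318.5 253.4] [ 0.4243 -0.1463]
```

```bash
sed -i 's/(8,190,170),(22,255,255)/(6,200,150),(22,255,255)/; s/25<st/12<st/' h.py
python3 - <<'E'
from h import *
T,S=P("top"),P("scene")
A=cv2.imread("pics/top0.png")[:,:,::-1].copy();B=cv2.imread("pics/scene0.png")[:,:,::-1].copy()
print(cv2.cvtColor(A,cv2.COLOR_RGB2HSV)[217,139],cv2.cvtColor(B,cv2.COLOR_RGB2HSV)[177,342])
t=orange(A);s=orange(B)
print("top",[(np.round(c,1).tolist(),int(a[4])) for c,a in t])
print("scene",[(np.round(c,1).tolist(),int(a[4])) for c,a in s])
for c,a in t:
    o=[]
    for c2,a2 in s:
        X=cv2.triangulatePoints(T,S,c.reshape(2,1),c2.reshape(2,1))[:,0];X=X[:3]/X[3]
        o.append((np.linalg.norm(proj(T,X)-c)+np.linalg.norm(proj(S,X)-c2),X,c2))
    if o:
        e,X,c2=min(o,key=lambda r:r[0]); print(c.round(1),a[4],"->",c2.round(1),"X",X.round(4),"err",round(e,2),"z=.16 xy",ray(T,c,.16).round(4),ray(S,c2,.157).round(4))
E
```

```text
[ 21 160 246] [ 14 194 202]
top []
scene []
```

```bash
python3 - <<'E'
from h import *
A=cv2.imread("pics/top0.png")[:,:,::-1].copy();B=cv2.imread("pics/scene0.png")[:,:,::-1].copy()
a=cv2.cvtColor(A,cv2.COLOR_RGB2HSV);b=cv2.cvtColor(B,cv2.COLOR_RGB2HSV)
print(a[214:222:2,132:146:2].tolist());print(b[174:182:2,336:350:2].tolist(),b[150,311],a[220,160])
E
```

```text
[[[19, 154, 246], [20, 167, 246], [20, 163, 246], [21, 160, 246], [22, 156, 247], [13, 190, 228], [15, 13, 114]], [[19, 169, 246], [19, 166, 246], [20, 163, 246], [21, 160, 246], [22, 158, 246], [15, 183, 250], [3, 46, 66]], [[19, 163, 246], [19, 167, 246], [20, 164, 246], [21, 161, 246], [21, 158, 247], [13, 185, 229], [9, 38, 68]], [[22, 128, 246], [20, 169, 246], [20, 163, 246], [21, 162, 247], [21, 158, 253], [12, 187, 135], [90, 4, 61]]]
[[[20, 7, 105], [9, 75, 129], [15, 185, 226], [15, 183, 224], [15, 186, 224], [15, 182, 226], [9, 157, 141]], [[30, 8, 100], [9, 72, 110], [14, 191, 202], [15, 189, 223], [15, 181, 226], [15, 185, 221], [5, 133, 138]], [[24, 12, 103], [15, 39, 105], [10, 173, 125], [12, 202, 144], [12, 200, 153], [10, 184, 140], [176, 110, 111]], [[0, 10, 104], [25, 15, 103], [8, 34, 91], [10, 106, 106], [10, 94, 111], [2, 67, 95], [175, 102, 120]]] [175 133 102] [ 27  73 249]
```

```bash
sed -i 's/(6,200,150),(22,255,255)/(8,145,130),(23,255,255)/' h.py
python3 - <<'E'
from h import *
T,S=P("top"),P("scene")
A=cv2.imread("pics/top0.png")[:,:,::-1].copy();B=cv2.imread("pics/scene0.png")[:,:,::-1].copy()
t=orange(A);s=orange(B)
t=[r for r in t if r[1][4]<300]; s=[r for r in s if r[1][4]<300]
for c,a in t:
    o=[]
    for c2,a2 in s:
        X=cv2.triangulatePoints(T,S,c.reshape(2,1),c2.reshape(2,1))[:,0];X=X[:3]/X[3]
        if .1<X[2]<.2:o.append((np.linalg.norm(proj(T,X)-c)+np.linalg.norm(proj(S,X)-c2),X,c2))
    if o:
        e,X,c2=min(o,key=lambda r:r[0]); print(c.round(1),a[4],"->",c2.round(1),"X",X.round(4),"err",round(e,2),"z=.16 xy",ray(T,c,.16).round(4),ray(S,c2,.158).round(4))
E
```

```text
[112.5 153.5] 113 -> [369.9 215.3] X [0.6324 0.2909 0.1518] err 0.19 z=.16 xy [0.6307 0.2881] [0.6385 0.2891]
[177.8 203.3] 102 -> [311.5 180.6] X [0.5291 0.1529 0.1584] err 0.27 z=.16 xy [0.529 0.153] [0.5287 0.1527]
[137.3 216.6] 112 -> [343.2 175.1] X [0.5023 0.2338 0.1589] err 0.12 z=.16 xy [0.5023 0.2334] [0.5012 0.2341]
[ 96.  230.1] 118 -> [373.9 170. ] X [0.4754 0.3147 0.1589] err 0.43 z=.16 xy [0.4754 0.3148] [0.4746 0.3145]
[175.8 280.4] 119 -> [311.5 145.6] X [0.376  0.1547 0.1503] err 0.44 z=.16 xy [0.3772 0.1535] [0.3859 0.1536]
[110.6 282.4] 122 -> [358.6 147. ] X [0.3721 0.2845 0.1504] err 0.32 z=.16 xy [0.3732 0.2815] [0.3818 0.2823]
```

Pads are found: C3 (0.475,0.315), C2 (0.502,0.2335) and C1 (0.529,0.153), spaced 85 mm as expected. I'll move above the nearest one with the fingers shut.

```bash
python3 -m handwheel '[{"hand":0,"delta_pos":[-0.0474,-0.025,0],"angular":[0,0,0]},{"hand":0,"delta_pos":[-0.0474,-0.025,0],"angular":[0,0,0]},{"hand":0,"delta_pos":[-0.0474,-0.025,0],"angular":[0,0,0]},{"hand":0,"delta_pos":[-0.0474,-0.025,0],"angular":[0,0,0]},{"hand":0,"delta_pos":[-0.0474,-0.025,0],"angular":[0,0,0]},{"hand":0,"delta_pos":[-0.0474,-0.025,0],"angular":[0,0,0]},{"hand":0,"delta_pos":[-0.0474,-0.025,0],"angular":[0,0,0]},{"hand":0,"delta_pos":[-0.0474,-0.025,0],"angular":[0,0,0]},{"hand":0,"delta_pos":[0,0,0],"angular":[0,0,0]},{"hand":0,"delta_pos":[0,0,0],"angular":[0,0,0]}]'
cat > st.py <<'E'
import sys; from h import *
s=sensors.observe(); p=np.array(s["tool_pos"]);R=np.array(s["tcp_rot"])
print("t",round(s["time"],2),"tcp",p.round(4),"F",np.round(s["wrist_force"],2),"gap",round(s["finger_gap"],4),"yawY",round(float(np.degrees(np.arctan2(R[1,1],R[0,1]))),2),"z",R[:,2].round(3))
if len(sys.argv)>3:
    g=np.array([float(v) for v in sys.argv[1:4]]); print("tool delta",(R.T@(g-p)).round(4))
E
python3 st.py .4752 .3147 .172
```

```text
time: 1.8
tool_pos: [0.4842, 0.3076, 0.2314]
tcp_rot: [[-0.968, 0.252, 0.002], [0.252, 0.968, 0.003], [-0.001, 0.004, -1.0]]
wrist_force: [-0.6, 0.6, -0.5]
finger_gap: 0.0001
t 1.8 tcp [0.4842 0.3076 0.2314] F [-0.65  0.58 -0.48] gap 0.0001 yawY 75.42 z [ 0.002  0.003 -1.   ]
tool delta [0.0106 0.0044 0.0594]
```

```bash
python3 -m handwheel '[{"hand":0,"delta_pos":[0.0035,0.0015,0.018],"angular":[0,0,0]},{"hand":0,"delta_pos":[0.0035,0.0015,0.018],"angular":[0,0,0]},{"hand":0,"delta_pos":[0.0035,0.0015,0.018],"angular":[0,0,0]},{"hand":0,"delta_pos":[0,0,0.004],"angular":[0,0,0]},{"hand":0,"delta_pos":[0,0,0.003],"angular":[0,0,0]},{"hand":0,"delta_pos":[0,0,0.003],"angular":[0,0,0]},{"hand":0,"delta_pos":[0,0,0.003],"angular":[0,0,0]},{"hand":0,"delta_pos":[0,0,0.003],"angular":[0,0,0]},{"hand":0,"delta_pos":[0,0,0.003],"angular":[0,0,0]},{"hand":0,"delta_pos":[0,0,0.003],"angular":[0,0,0]}]'
python3 st.py .4752 .3147 .148
```

```text
time: 3.05
tool_pos: [0.4724, 0.3224, 0.1566]
tcp_rot: [[-0.97, 0.242, 0.005], [0.242, 0.97, 0.009], [-0.003, 0.01, -1.0]]
wrist_force: [-0.3, 0.1, 5.5]
finger_gap: 0.0002
t 3.05 tcp [0.4724 0.3224 0.1566] F [-0.29  0.07  5.52] gap 0.0002 yawY 75.97 z [ 0.005  0.009 -1.   ]
tool delta [-0.0046 -0.0068  0.0085]
```

```bash
python3 -m handwheel '[{"hand":0,"delta_pos":[0,0,-0.01],"angular":[0,0,0]},{"hand":0,"delta_pos":[0,0,-0.004],"angular":[0.57,0.17,0]},{"hand":0,"delta_pos":[-0.0023,-0.0034,0],"angular":[0,0,0]},{"hand":0,"delta_pos":[-0.0023,-0.0034,0],"angular":[0,0,0]},{"hand":0,"delta_pos":[0,0,0],"angular":[0,0,0]},{"hand":0,"delta_pos":[0,0,0],"angular":[0,0,0]},{"hand":0,"delta_pos":[0,0,0],"angular":[0,0,0]},{"hand":0,"delta_pos":[0,0,0],"angular":[0,0,0]},{"hand":0,"delta_pos":[0,0,0],"angular":[0,0,0]},{"hand":0,"delta_pos":[0,0,0],"angular":[0,0,0]}]'
python3 st.py .4752 .3147 .148
```

```text
time: 4.3
tool_pos: [0.4749, 0.3133, 0.1706]
tcp_rot: [[-0.97, 0.243, -0.002], [0.243, 0.97, -0.001], [0.001, -0.002, -1.0]]
wrist_force: [-0.3, -0.6, -0.6]
finger_gap: 0.0001
t 4.3 tcp [0.4749 0.3133 0.1706] F [-0.31 -0.55 -0.63] gap 0.0001 yawY 75.95 z [-0.002 -0.001 -1.   ]
tool delta [-0.      0.0015  0.0226]
```

```bash
python3 -m handwheel '[{"hand":0,"delta_pos":[0,0.001,0.005],"angular":[0,0,0]},{"hand":0,"delta_pos":[0,0,0.004],"angular":[0,0,0]},{"hand":0,"delta_pos":[0,0,0.003],"angular":[0,0,0]},{"hand":0,"delta_pos":[0,0,0.003],"angular":[0,0,0]},{"hand":0,"delta_pos":[0,0,0.002],"angular":[0,0,0]},{"hand":0,"delta_pos":[0,0,0.002],"angular":[0,0,0]},{"hand":0,"delta_pos":[0,0,0.002],"angular":[0,0,0]},{"hand":0,"delta_pos":[0,0,0.001],"angular":[0,0,0]},{"hand":0,"delta_pos":[0,0,0.001],"angular":[0,0,0]},{"hand":0,"delta_pos":[0,0,0.001],"angular":[0,0,0]}]'
python3 st.py .4752 .3147 .148
```

```text
time: 5.55
tool_pos: [0.4757, 0.3149, 0.1461]
tcp_rot: [[-0.97, 0.243, -0.0], [0.243, 0.97, -0.0], [0.0, -0.0, -1.0]]
wrist_force: [-1.6, -0.7, 4.4]
finger_gap: 0.0003
t 5.55 tcp [0.4757 0.3149 0.1461] F [-1.62 -0.73  4.4 ] gap 0.0003 yawY 75.95 z [-0. -0. -1.]
tool delta [ 0.0005 -0.0003 -0.0019]
```

C3 shows about 5 N at 18 mm, so it's sound. I'll continue home in careful steps.

```bash
python3 -m handwheel '[{"hand":0,"delta_pos":[0,0,0.002],"angular":[0,0,0]},{"hand":0,"delta_pos":[0,0,0.002],"angular":[0,0,0]},{"hand":0,"delta_pos":[0,0,0.002],"angular":[0,0,0]},{"hand":0,"delta_pos":[0,0,0.0015],"angular":[0,0,0]},{"hand":0,"delta_pos":[0,0,0.001],"angular":[0,0,0]},{"hand":0,"delta_pos":[0,0,0.001],"angular":[0,0,0]},{"hand":0,"delta_pos":[0,0,0.001],"angular":[0,0,0]},{"hand":0,"delta_pos":[0,0,0.0005],"angular":[0,0,0]},{"hand":0,"delta_pos":[0,0,0.0005],"angular":[0,0,0]},{"hand":0,"delta_pos":[0,0,0],"angular":[0,0,0]}]'
python3 st.py .4752 .3147 .134
```

```text
time: 6.8
tool_pos: [0.4771, 0.3159, 0.1363]
tcp_rot: [[-0.97, 0.243, 0.003], [0.243, 0.97, 0.003], [-0.002, 0.003, -1.0]]
wrist_force: [-0.5, -0.7, 3.0]
finger_gap: 0.0001
t 6.8 tcp [0.4771 0.3159 0.1363] F [-0.51 -0.75  3.05] gap 0.0001 yawY 75.94 z [ 0.003  0.003 -1.   ]
tool delta [ 0.0015 -0.0016  0.0023]
```

```bash
python3 -m handwheel '[{"hand":0,"delta_pos":[0.0007,-0.0008,0],"angular":[0.2,0.1,0]},{"hand":0,"delta_pos":[0,0,0.0005],"angular":[0,0,0]},{"hand":0,"delta_pos":[0,0,0.0005],"angular":[0,0,0]},{"hand":0,"delta_pos":[0,0,0.0005],"angular":[0,0,0]},{"hand":0,"delta_pos":[0,0,0.0005],"angular":[0,0,0]},{"hand":0,"delta_pos":[0,0,0.0005],"angular":[0,0,0]},{"hand":0,"delta_pos":[0,0,0.0005],"angular":[0,0,0]},{"hand":0,"delta_pos":[0,0,0.0005],"angular":[0,0,0]},{"hand":0,"delta_pos":[0,0,0.0005],"angular":[0,0,0]},{"hand":0,"delta_pos":[0,0,0.0005],"angular":[0,0,0]}]'
python3 st.py .4752 .3147 .134
```

```text
time: 8.05
tool_pos: [0.4775, 0.3162, 0.1361]
tcp_rot: [[-0.97, 0.243, 0.003], [0.243, 0.97, 0.003], [-0.002, 0.003, -1.0]]
wrist_force: [-3.2, -1.4, 10.5]
finger_gap: 0.0002
t 8.05 tcp [0.4775 0.3162 0.1361] F [-3.21 -1.4  10.5 ] gap 0.0002 yawY 75.93 z [ 0.003  0.003 -1.   ]
tool delta [ 0.0018 -0.002   0.0021]
```

```bash
python3 -m handwheel '[{"hand":0,"delta_pos":[0,0,0.0007],"angular":[0,0,0]},{"hand":0,"delta_pos":[0,0,0.0007],"angular":[0,0,0]},{"hand":0,"delta_pos":[0,0,0.0007],"angular":[0,0,0]},{"hand":0,"delta_pos":[0,0,0.0007],"angular":[0,0,0]},{"hand":0,"delta_pos":[0,0,0.0008],"angular":[0,0,0]},{"hand":0,"delta_pos":[0,0,0.0008],"angular":[0,0,0]},{"hand":0,"delta_pos":[0,0,0.0008],"angular":[0,0,0]},{"hand":0,"delta_pos":[0,0,0.0008],"angular":[0,0,0]},{"hand":0,"delta_pos":[0,0,0.0008],"angular":[0,0,0]},{"hand":0,"delta_pos":[0,0,0.0008],"angular":[0,0,0]}]'
python3 st.py .4752 .3147 .134
```

```text
time: 9.3
tool_pos: [0.4777, 0.3164, 0.1354]
tcp_rot: [[-0.97, 0.244, 0.004], [0.244, 0.97, 0.005], [-0.003, 0.006, -1.0]]
wrist_force: [-3.0, -2.4, 13.8]
finger_gap: -0.0004
t 9.3 tcp [0.4777 0.3164 0.1354] F [-2.99 -2.45 13.77] gap -0.0004 yawY 75.89 z [ 0.004  0.005 -1.   ]
tool delta [ 0.002  -0.0023  0.0014]
```

```bash
python3 -m handwheel '[{"hand":0,"delta_pos":[0,0,0.0008],"angular":[0,0,0]},{"hand":0,"delta_pos":[0,0,0.0009],"angular":[0,0,0]},{"hand":0,"delta_pos":[0,0,0.0009],"angular":[0,0,0]},{"hand":0,"delta_pos":[0,0,0.0009],"angular":[0,0,0]},{"hand":0,"delta_pos":[0,0,0.0009],"angular":[0,0,0]},{"hand":0,"delta_pos":[0,0,0.0009],"angular":[0,0,0]},{"hand":0,"delta_pos":[0,0,0.0010],"angular":[0,0,0]},{"hand":0,"delta_pos":[0,0,0.0010],"angular":[0,0,0]},{"hand":0,"delta_pos":[0,0,0.0010],"angular":[0,0,0]},{"hand":0,"delta_pos":[0,0,0.0010],"angular":[0,0,0]}]'
python3 st.py .4752 .3147 .134
```

```text
time: 10.55
tool_pos: [0.4778, 0.3165, 0.1347]
tcp_rot: [[-0.97, 0.244, 0.006], [0.244, 0.97, 0.008], [-0.004, 0.01, -1.0]]
wrist_force: [-5.2, -4.0, 14.9]
finger_gap: 0.0003
t 10.55 tcp [0.4778 0.3165 0.1347] F [-5.19 -4.01 14.92] gap 0.0003 yawY 75.85 z [ 0.006  0.008 -1.   ]
tool delta [ 0.0021 -0.0024  0.0007]
```

```bash
python3 -m handwheel '[{"hand":0,"delta_pos":[0.0003,-0.0003,0.0009],"angular":[0.15,0.05,0]},{"hand":0,"delta_pos":[0.0003,-0.0003,0.001],"angular":[0.15,0.05,0]},{"hand":0,"delta_pos":[0.0003,-0.0003,0.001],"angular":[0.15,0.05,0]},{"hand":0,"delta_pos":[0.0003,-0.0003,0.001],"angular":[0.15,0.05,0]},{"hand":0,"delta_pos":[0.0003,-0.0003,0.0011],"angular":[0.15,0.05,0]},{"hand":0,"delta_pos":[0.0003,-0.0003,0.0011],"angular":[0.15,0.05,0]},{"hand":0,"delta_pos":[0.0003,-0.0003,0.0011],"angular":[0.15,0.05,0]},{"hand":0,"delta_pos":[0.0003,-0.0003,0.0011],"angular":[0.15,0.05,0]},{"hand":0,"delta_pos":[0.0003,-0.0003,0.0011],"angular":[0.15,0.05,0]},{"hand":0,"delta_pos":[0.0003,-0.0003,0.0011],"angular":[0.15,0.05,0]}]'
python3 st.py .4752 .3147 .134
```

```text
time: 11.8
tool_pos: [0.4775, 0.3164, 0.1346]
tcp_rot: [[-0.969, 0.246, -0.001], [0.246, 0.969, -0.008], [-0.001, -0.008, -1.0]]
wrist_force: [-3.5, -3.5, 14.7]
finger_gap: 0.0002
t 11.8 tcp [0.4775 0.3164 0.1346] F [-3.55 -3.48 14.7 ] gap 0.0002 yawY 75.79 z [-0.001 -0.008 -1.   ]
tool delta [ 0.0018 -0.0022  0.0006]
```

```bash
python3 -m handwheel '[{"hand":0,"delta_pos":[0.0003,-0.0003,0.0012],"angular":[-0.05,0,0]},{"hand":0,"delta_pos":[0.0003,-0.0003,0.0012],"angular":[-0.05,0,0]},{"hand":0,"delta_pos":[0.0003,-0.0003,0.0012],"angular":[-0.05,0,0]},{"hand":0,"delta_pos":[0.0003,-0.0003,0.0012],"angular":[-0.05,0,0]},{"hand":0,"delta_pos":[0.0003,-0.0003,0.0012],"angular":[-0.05,0,0]},{"hand":0,"delta_pos":[0.0003,-0.0003,0.0013],"angular":[-0.05,0,0]},{"hand":0,"delta_pos":[0.0003,-0.0003,0.0013],"angular":[-0.05,0,0]},{"hand":0,"delta_pos":[0.0003,-0.0003,0.0013],"angular":[-0.05,0,0]},{"hand":0,"delta_pos":[0.0003,-0.0003,0.0013],"angular":[-0.05,0,0]},{"hand":0,"delta_pos":[0.0003,-0.0003,0.0013],"angular":[-0.05,0,0]}]'
python3 st.py .4752 .3147 .134; python3 st.py .5023 .2335 .18|tail -1
```

```text
time: 13.05
tool_pos: [0.4776, 0.3164, 0.1341]
tcp_rot: [[-0.969, 0.246, 0.01], [0.246, 0.969, 0.01], [-0.008, 0.012, -1.0]]
wrist_force: [-3.3, -2.0, 16.7]
finger_gap: -0.0003
t 13.05 tcp [0.4776 0.3164 0.1341] F [-3.3  -2.03 16.66] gap -0.0003 yawY 75.73 z [ 0.01  0.01 -1.  ]
tool delta [ 0.0019 -0.0023  0.    ]
tool delta [-0.0447 -0.0737 -0.0465]
```

```bash
python3 -m handwheel '[{"hand":0,"delta_pos":[0,0,-0.015],"angular":[0.7,0.45,0]},{"hand":0,"delta_pos":[0,0,-0.02],"angular":[0,0,0]},{"hand":0,"delta_pos":[-0.003,-0.006,-0.01],"angular":[0,0,0]},{"hand":0,"delta_pos":[-0.01,-0.017,0],"angular":[0,0,0]},{"hand":0,"delta_pos":[-0.01,-0.017,0],"angular":[0,0,0]},{"hand":0,"delta_pos":[-0.01,-0.017,0],"angular":[0,0,0]},{"hand":0,"delta_pos":[-0.007,-0.01,0],"angular":[0,0,0]},{"hand":0,"delta_pos":[-0.002,-0.003,0],"angular":[0,0,0]},{"hand":0,"delta_pos":[0,0,0],"angular":[0,0,0]},{"hand":0,"delta_pos":[0,0,0],"angular":[0,0,0]}]'
python3 st.py .5023 .2335 .165
```

```text
time: 14.3
tool_pos: [0.5008, 0.2288, 0.1758]
tcp_rot: [[-0.968, 0.25, -0.006], [0.25, 0.968, -0.005], [0.004, -0.007, -1.0]]
wrist_force: [0.0, 0.8, 0.1]
finger_gap: -0.0
t 14.3 tcp [0.5008 0.2288 0.1758] F [0.02 0.84 0.08] gap -0.0 yawY 75.55 z [-0.006 -0.005 -1.   ]
tool delta [-0.0003  0.005   0.0107]
```

```bash
python3 -m handwheel '[{"hand":0,"delta_pos":[0,0.004,0.002],"angular":[-0.4,-0.23,0]},{"hand":0,"delta_pos":[0,0.001,0.005],"angular":[0,0,0]},{"hand":0,"delta_pos":[0,0,0.005],"angular":[0,0,0]},{"hand":0,"delta_pos":[0,0,0.004],"angular":[0,0,0]},{"hand":0,"delta_pos":[0,0,0.003],"angular":[0,0,0]},{"hand":0,"delta_pos":[0,0,0.003],"angular":[0,0,0]},{"hand":0,"delta_pos":[0,0,0.002],"angular":[0,0,0]},{"hand":0,"delta_pos":[0,0,0.0015],"angular":[0,0,0]},{"hand":0,"delta_pos":[0,0,0.0013],"angular":[0,0,0]},{"hand":0,"delta_pos":[0,0,0.0013],"angular":[0,0,0]}]'
python3 st.py .5023 .2335 .146
```

```text
time: 15.55
tool_pos: [0.5022, 0.2361, 0.1466]
tcp_rot: [[-0.969, 0.247, 0.001], [0.247, 0.969, 0.002], [-0.001, 0.002, -1.0]]
wrist_force: [-1.0, -0.7, 3.9]
finger_gap: -0.0
t 15.55 tcp [0.5022 0.2361 0.1466] F [-1.05 -0.73  3.92] gap -0.0 yawY 75.69 z [ 0.001  0.002 -1.   ]
tool delta [-0.0007 -0.0024  0.0005]
```

C2 shows about 4.5 N at 17 mm, so it's sound too. Pushing it home.

```bash
python3 -m handwheel '[{"hand":0,"delta_pos":[0,-0.0005,0.002],"angular":[0,0,0]},{"hand":0,"delta_pos":[0,-0.0005,0.002],"angular":[0,0,0]},{"hand":0,"delta_pos":[0,0,0.002],"angular":[0,0,0]},{"hand":0,"delta_pos":[0,0,0.0015],"angular":[0,0,0]},{"hand":0,"delta_pos":[0,0,0.0013],"angular":[0,0,0]},{"hand":0,"delta_pos":[0,0,0.0013],"angular":[0,0,0]},{"hand":0,"delta_pos":[0,0,0.0013],"angular":[0,0,0]},{"hand":0,"delta_pos":[0,0,0.0013],"angular":[0,0,0]},{"hand":0,"delta_pos":[0,0,0.0013],"angular":[0,0,0]},{"hand":0,"delta_pos":[0,0,0.0013],"angular":[0,0,0]}]'
python3 st.py .5023 .2335 .134
```

```text
time: 16.8
tool_pos: [0.5045, 0.2369, 0.1345]
tcp_rot: [[-0.969, 0.247, 0.007], [0.247, 0.969, 0.007], [-0.005, 0.008, -1.0]]
wrist_force: [-3.8, -0.8, 15.8]
finger_gap: 0.0001
t 16.8 tcp [0.5045 0.2369 0.1345] F [-3.77 -0.79 15.82] gap 0.0001 yawY 75.7 z [ 0.007  0.007 -1.   ]
tool delta [ 0.0013 -0.0038  0.0005]
```

```bash
python3 -m handwheel '[{"hand":0,"delta_pos":[0.0002,-0.0003,0.0013],"angular":[0.06,0.03,0]},{"hand":0,"delta_pos":[0.0002,-0.0003,0.0013],"angular":[0.06,0.03,0]},{"hand":0,"delta_pos":[0.0002,-0.0003,0.0013],"angular":[0.06,0.03,0]},{"hand":0,"delta_pos":[0.0002,-0.0003,0.0013],"angular":[0.06,0.03,0]},{"hand":0,"delta_pos":[0.0002,-0.0003,0.0013],"angular":[0.06,0.03,0]},{"hand":0,"delta_pos":[0.0002,-0.0003,0.0013],"angular":[0.06,0.03,0]},{"hand":0,"delta_pos":[0.0002,-0.0003,0.0013],"angular":[0.06,0.03,0]},{"hand":0,"delta_pos":[0.0002,-0.0003,0.0013],"angular":[0.06,0.03,0]},{"hand":0,"delta_pos":[0.0002,-0.0003,0.0013],"angular":[0.06,0.03,0]},{"hand":0,"delta_pos":[0.0002,-0.0003,0.0013],"angular":[0.06,0.03,0]}]'
python3 st.py .5023 .2335 .134;  python3 st.py .529 .153 .18|tail -1
```

```text
time: 18.05
tool_pos: [0.5048, 0.237, 0.1336]
tcp_rot: [[-0.969, 0.247, 0.008], [0.247, 0.969, 0.007], [-0.006, 0.008, -1.0]]
wrist_force: [-5.3, -1.0, 17.7]
finger_gap: -0.0001
t 18.05 tcp [0.5048 0.237  0.1336] F [-5.28 -0.99 17.72] gap -0.0001 yawY 75.69 z [ 0.008  0.007 -1.   ]
tool delta [ 0.0015 -0.004  -0.0004]
tool delta [-0.0445 -0.075  -0.0467]
```

```bash
python3 -m handwheel '[{"hand":0,"delta_pos":[0,0,-0.015],"angular":[0.45,0.3,0]},{"hand":0,"delta_pos":[0,0,-0.02],"angular":[0,0,0]},{"hand":0,"delta_pos":[-0.003,-0.005,-0.01],"angular":[0,0,0]},{"hand":0,"delta_pos":[-0.01,-0.017,0],"angular":[0,0,0]},{"hand":0,"delta_pos":[-0.01,-0.017,0],"angular":[0,0,0]},{"hand":0,"delta_pos":[-0.01,-0.017,0],"angular":[0,0,0]},{"hand":0,"delta_pos":[-0.007,-0.01,0],"angular":[0,0,0]},{"hand":0,"delta_pos":[-0.002,-0.003,0],"angular":[0,0,0]},{"hand":0,"delta_pos":[0,0,0],"angular":[0,0,0]},{"hand":0,"delta_pos":[0,0,0],"angular":[0,0,0]}]'
python3 st.py .529 .153 .165
```

```text
time: 19.3
tool_pos: [0.5273, 0.1498, 0.1749]
tcp_rot: [[-0.968, 0.25, -0.006], [0.25, 0.968, -0.006], [0.004, -0.007, -1.0]]
wrist_force: [-0.2, 0.5, 0.5]
finger_gap: 0.0002
t 19.3 tcp [0.5273 0.1498 0.1749] F [-0.2   0.52  0.54] gap 0.0002 yawY 75.51 z [-0.006 -0.006 -1.   ]
tool delta [-0.0009  0.0036  0.0099]
```

```bash
python3 -m handwheel '[{"hand":0,"delta_pos":[-0.001,0.002,0.002],"angular":[-0.4,-0.23,0]},{"hand":0,"delta_pos":[0,0,0.005],"angular":[0,0,0]},{"hand":0,"delta_pos":[0,0,0.005],"angular":[0,0,0]},{"hand":0,"delta_pos":[0,0,0.004],"angular":[0,0,0]},{"hand":0,"delta_pos":[0,0,0.003],"angular":[0,0,0]},{"hand":0,"delta_pos":[0,0,0.002],"angular":[0,0,0]},{"hand":0,"delta_pos":[0,0,0.002],"angular":[0,0,0]},{"hand":0,"delta_pos":[0,0,0.0013],"angular":[0,0,0]},{"hand":0,"delta_pos":[0,0,0.0013],"angular":[0,0,0]},{"hand":0,"delta_pos":[0,0,0.001],"angular":[0,0,0]}]'
python3 st.py .529 .153 .146
```

```text
time: 20.55
tool_pos: [0.53, 0.1538, 0.1485]
tcp_rot: [[-0.969, 0.248, 0.004], [0.248, 0.969, 0.003], [-0.003, 0.003, -1.0]]
wrist_force: [-1.1, -0.9, 10.4]
finger_gap: -0.0001
t 20.55 tcp [0.53   0.1538 0.1485] F [-1.11 -0.88 10.42] gap -0.0001 yawY 75.65 z [ 0.004  0.003 -1.   ]
tool delta [ 0.0008 -0.0011  0.0024]
```

C1 reads about 11 N at 15.5 mm and climbing, against about 5 N for the others, so it binds. I'll stop there, back off, open the fingers and go down around its barrel.

```bash
python3 -m handwheel '[{"hand":0,"delta_pos":[0,0,-0.01],"angular":[0.2,0.15,0]},{"hand":0,"delta_pos":[0,0,-0.01],"angular":[0,0,0]},{"hand":0.06,"delta_pos":[0,0,-0.004],"angular":[0,0,0]},{"hand":0.06,"delta_pos":[0,0,0],"angular":[0,0,0]},{"hand":0.06,"delta_pos":[0,0,0],"angular":[0,0,0]},{"hand":0.06,"delta_pos":[0,0,0],"angular":[0,0,0]},{"hand":0.06,"delta_pos":[0,0,0],"angular":[0,0,0]},{"hand":0.06,"delta_pos":[0,0,0],"angular":[0,0,0]},{"hand":0.06,"delta_pos":[0,0,0],"angular":[0,0,0]},{"hand":0.06,"delta_pos":[0,0,0],"angular":[0,0,0]}]' 40
python3 st.py .529 .153 .085
```

```text
time: 21.8
tool_pos: [0.5292, 0.1536, 0.173]
tcp_rot: [[-0.969, 0.248, -0.001], [0.248, 0.969, -0.001], [0.001, -0.001, -1.0]]
wrist_force: [-0.2, -0.5, 0.5]
finger_gap: 0.0599
t 21.8 tcp [0.5292 0.1536 0.173 ] F [-0.22 -0.45  0.5 ] gap 0.0599 yawY 75.65 z [-0.001 -0.001 -1.   ]
tool delta [-0.     -0.0005  0.088 ]
```

```bash
python3 -m handwheel '[{"hand":0.06,"delta_pos":[0,0,0.012],"angular":[0,0,0]},{"hand":0.06,"delta_pos":[0,0,0.015],"angular":[0,0,0]},{"hand":0.06,"delta_pos":[0,0,0.015],"angular":[0,0,0]},{"hand":0.06,"delta_pos":[0,0,0.015],"angular":[0,0,0]},{"hand":0.06,"delta_pos":[0,0,0.012],"angular":[0,0,0]},{"hand":0.06,"delta_pos":[0,0,0.008],"angular":[0,0,0]},{"hand":0.06,"delta_pos":[0,0,0.003],"angular":[0,0,0]},{"hand":0.06,"delta_pos":[0,0,0],"angular":[0,0,0]},{"hand":0.06,"delta_pos":[0,0,0],"angular":[0,0,0]},{"hand":0.06,"delta_pos":[0,0,0],"angular":[0,0,0]}]' 40
python3 st.py .529 .153 .085
python3 - <<'E'
from h import *
a=optics.camera("wrist");b=optics.camera("scene")
cv2.imwrite("pics/g1.png",np.hstack([cv2.resize(a,(400,300)),cv2.resize(b[100:270,250:450],(400,300))])[:,:,::-1])
E
```

```text
time: 23.05
tool_pos: [0.529, 0.1534, 0.0868]
tcp_rot: [[-0.969, 0.248, -0.002], [0.248, 0.969, -0.001], [0.002, -0.002, -1.0]]
wrist_force: [-0.2, 0.2, 1.1]
finger_gap: 0.06
t 23.05 tcp [0.529  0.1534 0.0868] F [-0.21  0.16  1.1 ] gap 0.06 yawY 75.64 z [-0.002 -0.001 -1.   ]
tool delta [-0.0001 -0.0004  0.0018]
```

View pics/g1.png

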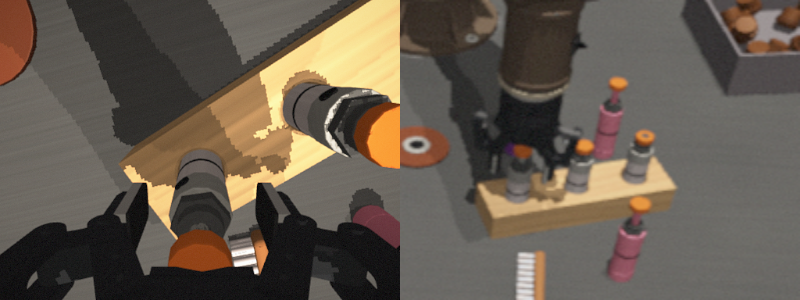

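The wrist view shows C1's barrel (about px 200,190) centred between the fingers (130 and 268), and both other pads are down on their noses. Closing now.

```bash
python3 -m handwheel '[{"hand":0.06,"delta_pos":[0,0,0.002],"angular":[0,0,0]},{"hand":0.04,"delta_pos":[0,0,0],"angular":[0,0,0]},{"hand":0.026,"delta_pos":[0,0,0],"angular":[0,0,0]},{"hand":0.026,"delta_pos":[0,0,0],"angular":[0,0,0]},{"hand":0.026,"delta_pos":[0,0,0],"angular":[0,0,0]},{"hand":0.026,"delta_pos":[0,0,0],"angular":[0,0,0]},{"hand":0.026,"delta_pos":[0,0,0],"angular":[0,0,0]},{"hand":0.026,"delta_pos":[0,0,0],"angular":[0,0,0]},{"hand":0.026,"delta_pos":[0,0,-0.005],"angular":[0,0,0]},{"hand":0.026,"delta_pos":[0,0,-0.008],"angular":[0,0,0]}]' 50
python3 st.py .529 .153 .185
```

```text
time: 24.4
tool_pos: [0.5282, 0.1533, 0.0976]
tcp_rot: [[-0.969, 0.248, -0.004], [0.248, 0.969, -0.002], [0.003, -0.003, -1.0]]
wrist_force: [1.6, 0.9, -4.6]
finger_gap: 0.0304
t 24.4 tcp [0.5282 0.1533 0.0976] F [ 1.61  0.89 -4.63] gap 0.0304 yawY 75.66 z [-0.004 -0.002 -1.   ]
tool delta [-0.0006 -0.0003 -0.0874]
```

```bash
python3 -m handwheel '[{"hand":0.026,"delta_pos":[0,0,-0.015],"angular":[0,0,0]},{"hand":0.026,"delta_pos":[0,0,-0.018],"angular":[0,0,0]},{"hand":0.026,"delta_pos":[0,0,-0.018],"angular":[0,0,0]},{"hand":0.026,"delta_pos":[0,-0.005,-0.012],"angular":[0,0,0]},{"hand":0.026,"delta_pos":[-0.004,-0.016,0],"angular":[0,0,0]},{"hand":0.026,"delta_pos":[-0.008,-0.028,0],"angular":[0,0,0]},{"hand":0.026,"delta_pos":[-0.01,-0.036,0],"angular":[0,0,0]},{"hand":0.026,"delta_pos":[-0.01,-0.036,0],"angular":[0,0,0]},{"hand":0.026,"delta_pos":[-0.01,-0.036,0],"angular":[0,0,0]},{"hand":0.026,"delta_pos":[-0.009,-0.034,0],"angular":[0,0,0]}]'
python3 st.py .533 -.2465 .16
python3 - <<'E'
from h import *
T=P("top");im=optics.camera("top");h=cv2.cvtColor(im,cv2.COLOR_RGB2HSV)
E
```

```text
time: 25.65
tool_pos: [0.5272, -0.0547, 0.1645]
tcp_rot: [[-0.969, 0.246, -0.007], [0.246, 0.969, -0.003], [0.006, -0.005, -1.0]]
wrist_force: [-0.2, 0.2, -3.1]
finger_gap: 0.0307
t 25.65 tcp [ 0.5272 -0.0547  0.1645] F [-0.24  0.2  -3.09] gap 0.0307 yawY 75.74 z [-0.007 -0.003 -1.   ]
tool delta [-0.0529 -0.1845  0.0051]
```

```bash
python3 -m handwheel '[{"hand":0.026,"delta_pos":[-0.01,-0.036,0],"angular":[0,0,0]},{"hand":0.026,"delta_pos":[-0.01,-0.036,0],"angular":[0,0,0]},{"hand":0.026,"delta_pos":[-0.01,-0.036,0],"angular":[-0.15,-0.15,0]},{"hand":0.026,"delta_pos":[-0.009,-0.03,0],"angular":[-0.15,-0.15,0]},{"hand":0.026,"delta_pos":[-0.006,-0.02,0],"angular":[0,0,0]},{"hand":0.026,"delta_pos":[-0.003,-0.012,0],"angular":[0,0,0]},{"hand":0.026,"delta_pos":[-0.001,-0.004,0],"angular":[0,0,0]},{"hand":0.026,"delta_pos":[0,0,0],"angular":[0,0,0]},{"hand":0.026,"delta_pos":[0,0,0],"angular":[0,0,0]},{"hand":0.026,"delta_pos":[0,0,0],"angular":[0,0,0]}]'
python3 st.py .533 -.2465 .08
python3 - <<'E'
from h import *
a=optics.camera("top");b=optics.camera("scene")
cv2.imwrite("pics/g2.png",np.hstack([cv2.resize(a[130:290,270:470],(400,320)),cv2.resize(b[90:250,70:270],(400,320))])[:,:,::-1])
E
```

```text
time: 26.95
tool_pos: [0.5216, -0.2525, 0.1615]
tcp_rot: [[-0.966, 0.258, -0.01], [0.258, 0.966, -0.002], [0.009, -0.004, -1.0]]
wrist_force: [0.9, -0.3, -4.4]
finger_gap: 0.0305
t 26.95 tcp [ 0.5216 -0.2525  0.1615] F [ 0.87 -0.33 -4.43] gap 0.0305 yawY 75.05 z [-0.01  -0.002 -1.   ]
tool delta [-0.0102  0.0091  0.0814]
```

View pics/g2.png

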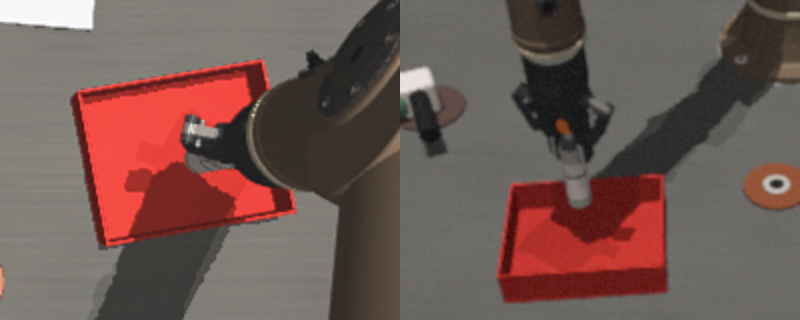

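```bash
python3 - <<'E'
from h import *
s=sensors.observe();p=np.array(s["tool_pos"]);S=P("scene")
bz=p[2]-.076
for dz in(0,.14):
    u=proj(S,np.array([p[0],p[1],bz+dz])); print(dz,u.round(1),"crop",((u-[70,90])*2+[400,0]).round(0))
E
```

```text
0 [160. 190.] crop [580. 200.]
0.14 [152.4 150.1] crop [565. 120.]
```

The cylinder hangs upright, matching the projected axis, and sits over the tray interior. Lowering.

```bash
python3 -m handwheel '[{"hand":0.026,"delta_pos":[-0.003,0.003,0.008],"angular":[-0.25,-0.5,0]},{"hand":0.026,"delta_pos":[-0.003,0.003,0.013],"angular":[0,0,0]},{"hand":0.026,"delta_pos":[-0.003,0.002,0.014],"angular":[0,0,0]},{"hand":0.026,"delta_pos":[0,0,0.014],"angular":[0,0,0]},{"hand":0.026,"delta_pos":[0,0,0.012],"angular":[0,0,0]},{"hand":0.026,"delta_pos":[0,0,0.007],"angular":[0,0,0]},{"hand":0.026,"delta_pos":[0,0,0.003],"angular":[0,0,0]},{"hand":0.026,"delta_pos":[0,0,0],"angular":[0,0,0]},{"hand":0.026,"delta_pos":[0,0,0],"angular":[0,0,0]},{"hand":0.026,"delta_pos":[0,0,0],"angular":[0,0,0]}]'
python3 st.py .533 -.2465 .079
```

```text
time: 28.3
tool_pos: [0.5332, -0.2465, 0.0851]
tcp_rot: [[-0.966, 0.258, 0.0], [0.258, 0.966, 0.0], [-0.0, 0.0, -1.0]]
wrist_force: [0.4, 0.2, -4.0]
finger_gap: 0.0303
t 28.3 tcp [ 0.5332 -0.2465  0.0851] F [ 0.42  0.17 -4.04] gap 0.0303 yawY 75.08 z [ 0.  0. -1.]
tool delta [ 0.0002 -0.0001  0.0061]
```

```bash
python3 -m handwheel '[{"hand":0.026,"delta_pos":[0,0,0.001],"angular":[0,0,0]},{"hand":0.026,"delta_pos":[0,0,0.001],"angular":[0,0,0]},{"hand":0.026,"delta_pos":[0,0,0.001],"angular":[0,0,0]},{"hand":0.026,"delta_pos":[0,0,0.0008],"angular":[0,0,0]},{"hand":0.026,"delta_pos":[0,0,0.0007],"angular":[0,0,0]},{"hand":0.026,"delta_pos":[0,0,0.0006],"angular":[0,0,0]},{"hand":0.026,"delta_pos":[0,0,0.0005],"angular":[0,0,0]},{"hand":0.026,"delta_pos":[0,0,0.0005],"angular":[0,0,0]},{"hand":0.026,"delta_pos":[0,0,0.0005],"angular":[0,0,0]},{"hand":0.026,"delta_pos":[0,0,0.0005],"angular":[0,0,0]}]'
python3 st.py .533 -.2465 .079
```

```text
time: 29.55
tool_pos: [0.5341, -0.2468, 0.0791]
tcp_rot: [[-0.966, 0.258, 0.003], [0.258, 0.966, -0.0], [-0.003, 0.0, -1.0]]
wrist_force: [-2.3, 2.1, 4.9]
finger_gap: 0.0303
t 29.55 tcp [ 0.5341 -0.2468  0.0791] F [-2.25  2.12  4.89] gap 0.0303 yawY 75.07 z [ 0.003 -0.    -1.   ]
tool delta [0.0011 0.     0.0001]
```

It's resting on the tray floor. Releasing and rising.

```bash
python3 -m handwheel '[{"hand":0.034,"delta_pos":[0,0,0],"angular":[0,0,0]},{"hand":0.04,"delta_pos":[0,0,0],"angular":[0,0,0]},{"hand":0.06,"delta_pos":[0,0,0],"angular":[0,0,0]},{"hand":0.06,"delta_pos":[0,0,0],"angular":[0,0,0]},{"hand":0.06,"delta_pos":[0,0,0],"angular":[0,0,0]},{"hand":0.06,"delta_pos":[0,0,-0.01],"angular":[0,0,0]},{"hand":0.06,"delta_pos":[0,0,-0.02],"angular":[0,0,0]},{"hand":0.06,"delta_pos":[0,0,-0.03],"angular":[0,0,0]},{"hand":0.06,"delta_pos":[0,0,-0.03],"angular":[0,0,0]},{"hand":0.06,"delta_pos":[0,0,-0.03],"angular":[0,0,0]}]'
python3 st.py
python3 -m handwheel '[{"hand":0.06,"delta_pos":[0,0,-0.03],"angular":[0,0,0]},{"hand":0.06,"delta_pos":[0,0,-0.02],"angular":[0,0,0]},{"hand":0.06,"delta_pos":[0.03,0,0],"angular":[0,0,0]},{"hand":0.06,"delta_pos":[0.03,0,0],"angular":[0,0,0]},{"hand":0.06,"delta_pos":[0.03,0,0],"angular":[0,0,0]},{"hand":0.06,"delta_pos":[0.03,0,0],"angular":[0,0,0]},{"hand":0.06,"delta_pos":[0.02,0,0],"angular":[0,0,0]},{"hand":0.06,"delta_pos":[0.01,0,0],"angular":[0,0,0]},{"hand":0.06,"delta_pos":[0,0,0],"angular":[0,0,0]},{"hand":0.06,"delta_pos":[0,0,0],"angular":[0,0,0]}]'
python3 - <<'E'
from h import *
a=optics.camera("top");b=optics.camera("scene")
cv2.imwrite("pics/end.png",np.vstack([np.hstack([a,])[60:310],b[100:340]])[:,:,::-1])
T,S=P("top"),P("scene")
t=[r for r in orange(a) if r[1][4]<300]; s=[r for r in orange(b) if r[1][4]<300]
for c,_ in t:
    o=[]
    for c2,_ in s:
        X=cv2.triangulatePoints(T,S,c.reshape(2,1),c2.reshape(2,1))[:,0];X=X[:3]/X[3]
        if .08<X[2]<.2:o.append((np.linalg.norm(proj(T,X)-c)+np.linalg.norm(proj(S,X)-c2),X))
    if o: print(c.round(1),*min(o,key=lambda r:r[0]))
E
```

```text
time: 30.8
tool_pos: [0.5329, -0.2467, 0.2031]
tcp_rot: [[-0.966, 0.258, 0.0], [0.258, 0.966, -0.0], [-0.0, 0.0, -1.0]]
wrist_force: [-0.6, -0.4, -0.0]
finger_gap: 0.0598
t 30.8 tcp [ 0.5329 -0.2467  0.2031] F [-0.65 -0.43 -0.03] gap 0.0598 yawY 75.05 z [ 0. -0. -1.]
time: 32.05
tool_pos: [0.3858, -0.2085, 0.2631]
tcp_rot: [[-0.966, 0.259, 0.014], [0.259, 0.966, -0.004], [-0.014, -0.0, -1.0]]
wrist_force: [-0.5, -0.5, 0.1]
finger_gap: 0.0598
[112.6 153.6] 0.1010776063987187 [0.63243604 0.29100749 0.1515224 ]
[373.7 201. ] 0.2177980947459746 [ 0.53548624 -0.24755155  0.13965004]
[140.8 217.4] 0.04486810872996511 [0.50201884 0.23422972 0.13187923]
[101.6 230.4] 0.03598621720165851 [0.47518544 0.31435713 0.13201993]
[175.9 280.4] 0.3544292853854145 [0.37589629 0.15488618 0.14996967]
[110.6 282.4] 0.400009497479073 [0.37205718 0.28446526 0.15023685]
```

View pics/end.png

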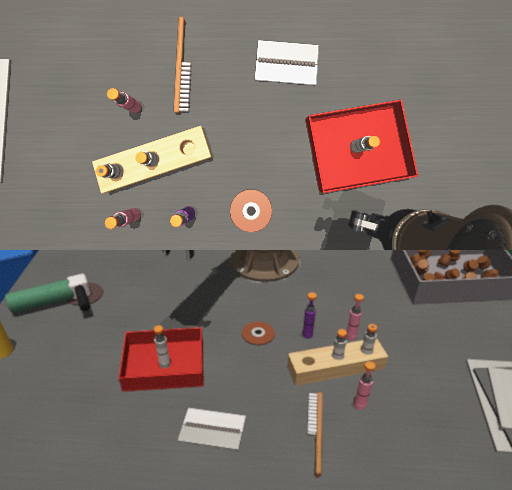

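The picture shows the rejected cylinder standing in the tray (top px 366,143). The other two stand in their sockets with pads down on the noses, and everything else is unmoved. Handing in.

```bash
python3 -c "
from plant import order; print(order.sign_off())"
```

```text
the job is handed in; nothing more can be done
None
```

I tested all three cylinders. Two were sound and are pushed home in their sockets. The third binds and is now standing upright in the red tray.

| Cylinder (x, y in m) | Reading part-way | Result |
|---|---|---|
| (0.475, 0.315), block end farthest from the tray | about 5 N at 18 mm | Sound: pushed home at about 17 N, left in its socket |
| (0.502, 0.234), middle | about 4.5 N at 17 mm | Sound: pushed home at about 18 N, left in its socket |
| (0.529, 0.153), block end nearest the tray | about 11 N and climbing at 15.5 mm | Binds: stopped there, lifted out, lowered onto the tray floor with about 5 N and released |

- **Letters:** I told the cylinders apart by position only and did not check which block end is A and which is C.
- **Final pictures:** Both sound pads sit at about 132 mm, the height for home less the small spring-back. The rejected cylinder stands near the middle of the tray, its socket is empty, and the look-alikes and other bench items show no sign of having moved.
- **Finish:** The job took about 32 s, and at hand-in the gripper was clear of everything.
- **Off-centre contact:** My first touch on the first pad was about 8 mm off-centre, so I backed off and re-centred before pressing on. Near home there was a sideways load of up to about 6.5 N on the first cylinder and 5.4 N on the middle one.
- **Force limit:** The highest total force I read was about 18.5 N. Force was only read at the end of each call, so brief peaks in between were not seen.

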